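# Clear the trimming board into the covered scrap bin

## Robot

A 6-joint arm with a two-finger parallel gripper is mounted at the origin on the work surface. World frame = base frame: x ahead of the robot, y to its left, z up, the work surface at z = 0. Lengths are in m, angles in degrees, forces in N, time in s.
With the tool pointing down it reaches from about 0.3 to 0.75 m from the base axis. Payload 8.5 kg.
Tool frame: the origin (TCP) lies midway between the tips of the shut fingers; the grasp point (between the pads) lies 19 mm behind it; z points along the fingers, y is the line along which they close (so a half turn about z gives the same grasp; the last joint's range is limited). The gripper opens to 85 mm and grips with 20 to 120 N. Pads are 22 mm wide; open, the fingers measure 114 mm over their backs; the gripper's body (76 mm by 85 mm) begins 54 mm behind the grasp point. The pads swing forward as they close: fully open they stand 13 mm farther back than shut.
Start: joints at [60.258, 21.807, 74.336, -0, 83.858, -12.336], TCP at [0.165, 0.525, 0.231] pointing down, gripper open.
Joint ranges: [-178.18, 178.18], [-50.72, 133.34], [12.68, 142.11], [-81.47, 261.47], [9.98, 163.14], [-165.26, 165.26]. Speed limits (degrees/s): [136.94, 136.94, 180, 180, 180, 180].

## Interface

Orientations are given as a 3x3 rotation matrix whose columns are the frame's x, y, z axes.
In Python, from rig import observe, optics, order, spotter gives the robot as it stands.
- The arm moves only by the tool move_arm, never from a script. Its argument "series" is text: rows parted by semicolons, each of 5 numbers parted by spaces: the shift along the tool's x, y, z in cm, then the turn about the tool's z in degrees, then the opening, from -1 (shut) to 1 (fully open). A call has 1 to 8 rows; each row is the pose to reach, as a shift and turn from the pose commanded when the call began, along the tool's axes at that moment; what a row does not reach only later rows make up. A row lasts 1/8 s, in which the tool goes at most 62.5 mm and 10.7 degrees, less where a joint would pass 70% of its speed; a pose out of reach is approached as far as the arm can. A call with a gripper value outside its range is refused whole. The fingers move at their own pace and stop on an object; "force" is the grip in N (left out, the last holds). Time passes only in rows, so rows that repeat a pose let the fingers close. It gives the time, the measured TCP pose, the force, the opening and the grip force at its end, in the units of the state.
- observe(): the state, without advancing time (a new reading comes with each control period).
- optics.get_image(name): name is "scene" or "top"; returns a dict with "pixels" (420x560x3 uint8, blue, green, red), "camera_matrix" (3x3 intrinsics, pixels), "rvec" (rotation vector, rad) and "tvec" (3), from world to camera coordinates, as OpenCV has them. Camera axes: x right, y down, z forward; pixel columns grow to the right and rows downward; lengths in m; the calibration is good to about 2 mm. A picture is of the moment at which its call begins. There is no depth.
- order.close_job(): hands the job in; it is judged then, once.
Trained networks look in the newest picture that a camera, given by its name, has taken for a name from the list of things; names that differ only in an ending like _2 or _b are one class to them, and where a whole thing is asked for, a point or a joint stands for the part that bears it (a point fixed in the world has none). Each returns a list of dicts, best first, with "score" (0 to 1); they miss things now and then, are a little off and sometimes report something else, mostly with a low value. They report only what shows in the picture. A call takes as long as a camera call.
- spotter.find_in(thing, camera): "point" ([x, y, z] in m, in world coordinates, good to about 4 mm: the middle of the surface that is visible of it).
- spotter.cut_out(thing, camera): "pixels" (420x560 bool, what is visible of it).
- spotter.mark_of(thing, camera): "point" ([x, y, z] in m, in world coordinates, good to about 4 mm: a listed point, or the origin of a listed thing).
The state is a dict: "time_s": time; "q": joint angles; "qvel": joint speeds; "joint_efforts": joint torques, N m; "position": TCP position; "tool_rot": TCP orientation; "ft_force": force on the tool from outside, world axes, zero at the start; "wrist_torque": the same for the moment, N m; "grip_width": finger opening in m; "gripper_force": force on a finger pad.
Only numpy, scipy, OpenCV 4.12 (cv2) and the standard library are available. Lean on these libraries where they do the work, as an engineer would, in place of code of your own. Each camera call takes 0.05 s, during which the arm holds its last target. There are 200 camera calls.

## Task

Clear the two scraps, the crumpled paper ball and the wooden offcut, off the green trimming board into the grey scrap bin: slide the bin's yellow cover open, put both scraps in, then slide the cover fully shut again. The scraps lie under the light bar, so reach in at a slant without bumping the bar, and leave the two ink tubs, the squeegee and the brass weight where they are.

Things in the scene. Friction and masses are not known exactly. Their poses are not given: they have to be found in the camera images.
- board: Fixed green trimming board, 320 (its x) x 520 (its y) x 12 mm thick. Origin: centre of its underside, on the work surface; z up. The scraps, the tubs, the weight and the squeegee stand on its top, 12 mm above the origin.
- light_bar: Fixed slim aluminium LED light bar that spans the board along the board's y axis on two thin posts: bar 16 mm wide (x) x 14 mm high x 520 mm long, its underside 148 mm above the board's top; posts of 14 mm diameter at y = +245 and -245 mm. Origin: on the board's top under the middle of the bar, 40 mm to +x of the board's centre; axes as the board's.
- paper_ball: Loose crumpled white paper ball, lumpy, about 40 mm across and 42 mm high, 20 g, on the board under the light bar (within 16 mm either side of the bar's line). Origin: centre of its underside.
- paper_center (a point): Centre of the paper ball, 21 mm above its underside.
- offcut: Loose pale wooden offcut, a stepped block 50 mm long (its x) x 30 mm wide (its y); 16 mm high, and 30 mm high over x = -25 to +5 mm; 40 g; on the board under the light bar, its x within 0.3 rad of the board's x axis. Origin: centre of the underside of the 50 x 30 mm foot.
- offcut_center (a point): Centre of the offcut, 15 mm above its underside.
- bin: Fixed grey steel scrap bin, open box 200 (its x) x 180 (its y) x 120 mm high, walls and floor 4 mm. Origin: centre of its underside, on the work surface; z up. Its yellow cover slides along the bin's +x, away from the robot.
- cover (a joint): How far the yellow sliding cover of the bin is open, in m: 0 = fully shut, 0.14 = fully open (the mouth is then open from bin x = -96 to +40 mm). It stays where it is left and takes about 2 N to slide.
- cover_knob (a point): Grip point of the black square knob on the cover, 22 x 22 mm and 36 mm high, its top 13 mm above this point and 163 mm above the work surface; the cover's sheet is 127 mm above the work surface. It moves with the cover; on the bin's centre line, at bin x = -78 mm when shut and +62 mm when fully open.
- tub_orange: Orange ink tub, loose, open, 68 mm wide at the rim and 55 mm high, on the board behind the light bar. Origin: centre of its underside. To be left alone.
- tub_pink: Pink ink tub, loose, same size and row as the orange one. Origin: centre of its underside. To be left alone.
- squeegee: Loose wooden squeegee lying on the front part of the board, 170 mm long (its y) x 72 mm x 24 mm high. Origin: centre of its wooden handle's underside. To be left alone.
- weight: Loose brass paperweight, a disc 36 mm across and 30 mm high with an 18 mm button 10 mm high on top, 250 g, in the row under the light bar with the scraps (any place in the row, 85 mm or more between centres). Origin: centre of its underside. To be left alone.

How it is judged:
By the outcome, as a careful person would: the job done as asked, in the order asked, and still so for the second after the job is handed in, with the robot touching nothing.
It also fails if it takes over 72 s, if anything falls off the work surface, if the arm or the gripper's body presses on something with over 40 N, if the wrist force passes 120 N, or if a joint passes its speed limit or range.

## Working session

There is one attempt and no reset: what is moved stays moved. The work goes in short steps, Python scripts to look and compute and a tool call to move; the robot and the scene stay as the last step left them, time stands still between calls to the robot, and variables do not carry over. Pictures are saved under pics/ and viewed, at most 10 in all, crops included, and the job is handed in when it is done.

Besides the shell and the picture viewer there is one more tool, called after "Emit:" in YAML: its name, and indented under it one key for each argument. move_arm: Moves the arm, as the interface text tells. Its arguments: {"type":"object","properties":{"series":{"type":"string"},"force":{"type":"number"}},"required":["series"]}

```bash
ls; mkdir -p pics
cat > h.py <<'E'
import numpy as np,cv2
from rig import observe,optics,order,spotter
def save(n,f):
    im=optics.get_image(n); cv2.imwrite('pics/'+f,np.asarray(im['pixels'])); return im
E
python3 - <<'E'
from h import *
a=save('scene','s1.png');b=save('top','t1.png')
cv2.imwrite('pics/both.png',cv2.resize(np.hstack([a['pixels'],b['pixels']]),(800,300)))
for im in(a,b):
    R=cv2.Rodrigues(np.array(im['rvec']))[0]; print('cam',(-R.T@np.array(im['tvec']).ravel()).round(3),R[2].round(2))
for c in('scene','top'):
    for n in 'board light_bar paper_ball paper_center offcut offcut_center bin cover_knob tub_orange tub_pink squeegee weight'.split():
        print(c,n,[(np.round(r['point'],3).tolist(),round(r['score'],2)) for r in spotter.mark_of(n,c)[:2]])
s=observe();print(s)
E
```

```text
pics
cam [1.001 0.517 0.774] [-0.46 -0.56 -0.69]
cam [ 0.397 -0.008  1.261] [ 0.14 -0.01 -0.99]
scene board [([0.549, 0.087, 0.003], 0.85), ([0.575, 0.22, 0.011], 0.38)]
scene light_bar []
scene paper_ball [([0.604, -0.045, 0.011], 0.63)]
scene paper_center [([0.606, -0.046, 0.03], 0.64)]
scene offcut [([0.584, 0.088, 0.01], 0.91)]
scene offcut_center [([0.588, 0.092, 0.027], 0.66), ([0.441, -0.328, 0.151], 0.64)]
scene bin [([0.499, -0.335, -0.001], 0.74)]
scene cover_knob [([0.438, -0.326, 0.151], 0.77)]
scene tub_orange [([0.661, 0.277, 0.011], 0.6)]
scene tub_pink [([0.682, -0.083, 0.016], 0.82)]
scene squeegee [([0.452, 0.025, 0.009], 0.6)]
scene weight [([0.576, 0.22, 0.012], 0.72)]
top board [([0.549, 0.085, -0.001], 0.68)]
top light_bar [([0.588, 0.088, 0.012], 0.69)]
top paper_ball [([0.608, -0.04, 0.013], 0.66)]
top paper_center [([0.605, -0.042, 0.035], 0.67)]
top offcut [([0.585, 0.09, 0.015], 0.63), ([0.66, 0.274, 0.014], 0.42)]
top offcut_center [([0.662, 0.278, 0.013], 0.74), ([0.584, 0.089, 0.024], 0.69)]
top bin [([0.498, -0.334, -0.003], 0.65), ([0.57, 0.222, 0.016]
[... 435 characters left out ...]
38602222e+01, -1.23350820e+01]), 'qvel': array([-0.08376133, -0.02729142, -0.07601456, -0.02035582,  0.06946552,
       -0.01832539]), 'joint_efforts': array([-7.06717819e-04, -4.48330164e+01, -2.31456202e+01, -2.26944298e-04,
        6.21372037e-04,  3.12745942e-05]), 'position': array([0.16454358, 0.52478393, 0.23131882]), 'tool_rot': array([[-9.54190679e-01,  2.99199177e-01, -2.23153534e-05],
       [ 2.99199178e-01,  9.54190678e-01, -4.42149036e-05],
       [ 8.06403939e-06, -4.88661842e-05, -9.99999999e-01]]), 'ft_force': array([-0.07161458,  0.21418151,  0.27847692]), 'wrist_torque': array([-0.02711819, -0.04160396,  0.03940832]), 'gripper_force': 0.0, 'grip_width': 0.0851960273017881}
```

View pics/t1.png

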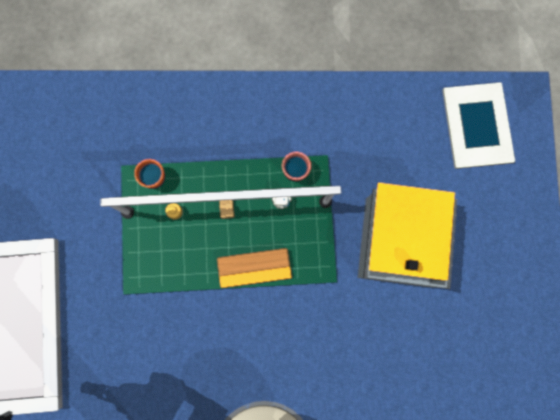

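View pics/s1.png

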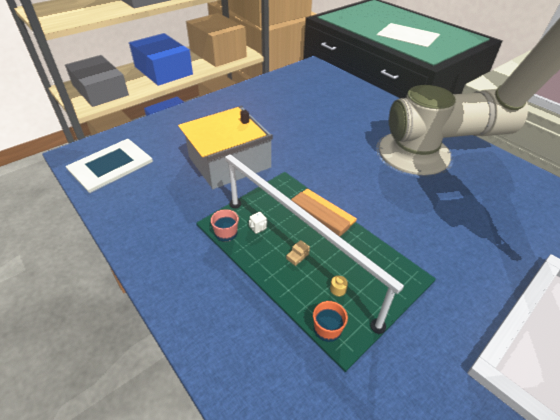

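The top view shows the scraps under the bar: ball at about (282,200) and offcut at (226,208). The weight is at (174,211) and the tubs at (150,172) and (296,165). The bin is around (412,235), with its knob at (412,265). The network points agree with this, so next I measure yaw angles and the cover state.

```bash
cat >> h.py <<'E'
def unproj(im,uv,z):
    K=np.array(im['camera_matrix']);R=cv2.Rodrigues(np.array(im['rvec']))[0];t=np.array(im['tvec']).ravel()
    uv=np.asarray(uv,float).reshape(-1,2);d=np.c_[uv,np.ones(len(uv))]@np.linalg.inv(K).T@R;c=-R.T@t
    return c+d*((z-c[2])/d[:,2])[:,None]
def rect(im,m,z):
    v,u=np.nonzero(m);p=unproj(im,np.c_[u,v],z)[:,:2].astype(np.float32)
    r=cv2.minAreaRect(p*1000);return np.round(r[0],0),np.round(r[1],0),round(r[2],1)
E
python3 - <<'E'
from h import *
for c in('top','scene'):
    im=optics.get_image(c)
    for n,z in(('board',.012),('cover',.128),('cover_knob',.163),('light_bar',.174),('offcut',.035),('paper_ball',.035),('bin',.12),('squeegee',.036)):
        r=spotter.cut_out(n,c)
        if r: print(c,n,round(r[0]['score'],2),r[0]['pixels'].sum(),rect(im,r[0]['pixels'],z))
    cv2.imwrite('pics/c_%s.png'%c,im['pixels'])
t=cv2.imread('pics/c_top.png');s=cv2.imread('pics/c_scene.png')
a=cv2.resize(t[170:300,355:470],(400,452),interpolation=2);b=cv2.resize(s[100:190,170:280],(400,327),interpolation=2)
o=np.zeros((452,800,3),np.uint8);o[:,:400]=a;o[:327,400:]=b;cv2.imwrite('pics/crop1.png',o)
im=optics.get_image('top')
for n,z in (('cover_knob',.15),('bin',0)):
    print(n,[np.round(spotter.mark_of(n,'top')[0]['point'],3) for _ in range(3)])
E
```

```text
top board 0.74 2327 (array([599., 107.]), array([ 56., 594.]), 3.2)
top cover 0.79 7015 (array([ 516., -334.]), array([180., 203.]), 82.5)
top cover_knob 0.75 6877 (array([ 512., -323.]), array([173., 195.]), 82.2)
top light_bar 0.75 2416 (array([573.,  91.]), array([ 49., 519.]), 3.0)
top offcut 0.79 233 (array([578.,  90.]), array([44., 32.]), 0.7)
top paper_ball 0.72 172 (array([574., 217.]), array([37., 31.]), 45.4)
top bin 0.71 8792 (array([ 507., -328.]), array([211., 223.]), 82.3)
top squeegee 0.58 2095 (array([436.,  23.]), array([ 73., 169.]), 7.6)
scene board 0.94 19139 (array([555.,   2.]), array([323., 698.]), 3.0)
scene cover 0.69 2484 (array([ 512., -330.]), array([185., 215.]), 82.4)
scene cover_knob 0.7 2431 (array([ 538., -285.]), array([176., 202.]), 81.9)
scene light_bar 0.81 2479 (array([634., 111.]), array([110., 544.]), 2.7)
scene offcut 0.82 319 (array([588.,  96.]), array([65., 40.]), 12.2)
scene paper_ball 0.86 266 (array([605., -45.]), array([67., 41.]), 54.0)
scene bin 0.83 4832 (array([ 531., -279.]), array([322., 246.]), 81.5)
scene squeegee 0.62 1272 (array([446.,  31.]), array([ 77., 176.]), 4.8)
cover_knob [array([ 0.441, -0.325,  0.153]), array([ 0.441, -0.325,  0.153]), array([ 0.441, -0.325,  0.153])]
bin [array([ 0.551,  0.087, -0.002]), array([ 0.551,  0.087, -0.002]), array([ 0.551,  0.087, -0.002])]
```

View pics/crop1.png

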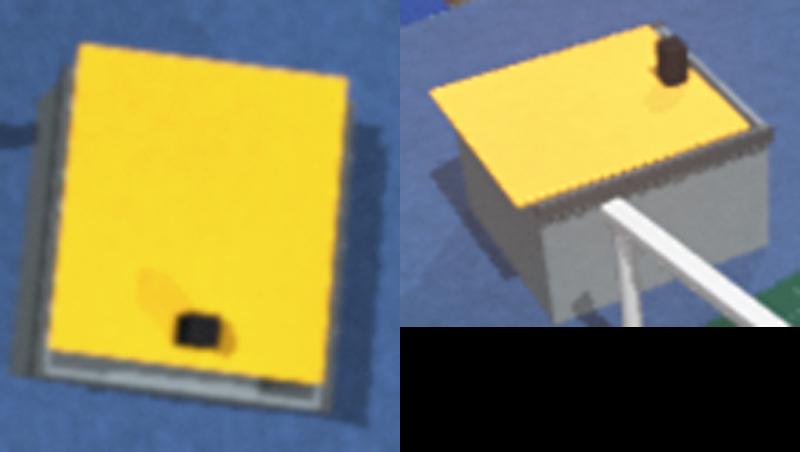

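The cover starts about 20 mm open, with the knob at bin x of about -60 mm. The bin yaw is about -7.6° and the board yaw about +3°. I move towards the knob first.

Emit:
move_arm:
  series: "-4.4 -4.2 -0.9 -1.2 1; -8.8 -8.4 -1.8 -2.4 1; -13.2 -12.6 -2.7 -3.6 1; -17.6 -16.8 -3.5 -4.8 1; -22 -21 -4.4 -6 1; -26.4 -25.2 -5.3 -7.2 1; -30.8 -29.4 -6.1 -8.5 1; -35.1 -33.5 -6.9 -9.8 1"
  force: 40

```text
time_s: 3.55
position: [0.3998, 0.0982, 0.3008]
tool_rot: [[-0.991, 0.132, 0.001], [0.132, 0.991, 0.0], [-0.001, 0.0, -1.0]]
ft_force: [1.5, 1.0, 0.2]
grip_width: 0.0853
gripper_force: 0.0
```

Emit:
move_arm:
  series: "-1.4 -5.9 0.5 0 1; -2.7 -11.8 1.5 0 1; -4.1 -17.7 3 0 1; -5.4 -23.6 4.5 0 1; -6.8 -29.5 6 0 1; -8.2 -35.4 8 0 1; -9.6 -41.5 10 0 1; -9.6 -41.5 10 0 1"

```text
time_s: 4.55
position: [0.4388, -0.3269, 0.1982]
tool_rot: [[-0.991, 0.136, -0.002], [0.136, 0.991, 0.002], [0.002, 0.002, -1.0]]
ft_force: [-0.3, 2.4, 1.3]
grip_width: 0.0853
gripper_force: 0.0
```

Run:
```python
from h import *
s=observe();print(s['position'],s['q'])
for c in('scene','top'):
    save(c,'k_%s.png'%c)
    print([(np.round(r['point'],3),round(r['score'],2)) for r in spotter.mark_of('cover_knob',c)[:2]])
```

```text
[ 0.43880015 -0.32689419  0.19818616] [-4.90761538e+01  2.30934974e+01  7.79826661e+01 -1.92091143e-02
  7.90824030e+01 -1.31255233e+02]
[(array([ 0.438, -0.327,  0.153]), 0.7)]
[]
```

Emit:
move_arm:
  series: "0 0 3 0 1; 0 0 6 0 1; 0 0 6.5 0 1; 0 0 6.5 0 -0.8; 0 0 6.5 0 -0.8; 0 0 6.5 0 -0.8; 0 0 6.5 0 -0.8; 0 0 6.5 0 -0.8"
  force: 40

```text
time_s: 5.75
position: [0.4397, -0.3251, 0.1362]
tool_rot: [[-0.991, 0.133, 0.001], [0.133, 0.991, -0.003], [-0.002, -0.003, -1.0]]
ft_force: [-0.9, -4.5, 3.7]
grip_width: 0.0213
gripper_force: 44.9
```

Emit:
move_arm:
  series: "-2 0 0 0 -0.8; -4 0 0 0 -0.8; -6 0 0 0 -0.8; -8 0 0 0 -0.8; -10 0 0 0 -0.8; -11.5 0 0 0 -0.8; -12.2 0 0 0 -0.8; -12.2 0 0 0 -0.8"

```text
time_s: 6.75
position: [0.5611, -0.3412, 0.1363]
tool_rot: [[-0.991, 0.133, 0.002], [0.133, 0.991, -0.003], [-0.003, -0.002, -1.0]]
ft_force: [0.6, -5.3, 4.7]
grip_width: 0.0212
gripper_force: 45.0
```

Emit:
move_arm:
  series: "0 0 0 0 1; 0 0 0 0 1; 0 0 0 0 1; 0 0 -4 0 1; 0 0 -9 0 1; 0 0 -14 0 1; 0 0 -19 0 1; 0 0 -24 0 1"

```text
time_s: 7.75
position: [0.5601, -0.3396, 0.377]
tool_rot: [[-0.991, 0.132, -0.0], [0.132, 0.991, 0.0], [0.0, 0.0, -1.0]]
ft_force: [-0.3, -0.5, -0.5]
grip_width: 0.0855
gripper_force: 0.0
```

Run:
```python
from h import *
s=observe();print(s['position'],s['q'])
for c in('scene','top'):
    print([(np.round(r['point'],3),round(r['score'],2)) for r in spotter.mark_of('cover_knob',c)[:2]])
save('scene','o.png')
```

```text
[ 0.5600549  -0.33964709  0.37704031] [-4.15718092e+01  3.16562946e+01  3.45545063e+01  7.45506865e-03
  1.13802014e+02 -1.23972280e+02]
[(array([ 0.438, -0.327,  0.153]), 0.7)]
[]
```

View pics/o.png

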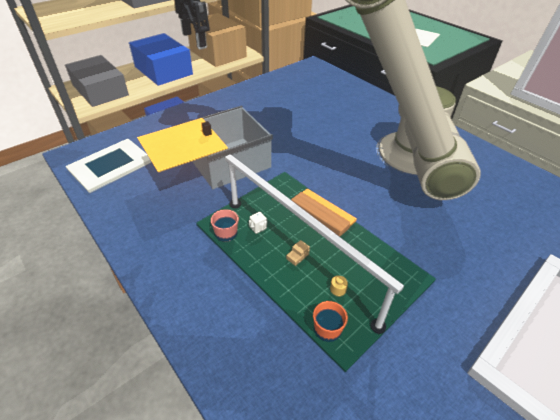

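Emit:
move_arm:
  series: "0.8 6 0 -1.5 1; 1.6 12 0 -3 1; 2.4 18 0 -4.5 1; 3.2 24 0 -6 1; 4 30 0 -7.5 1; 4.8 36 0 -9 1; 5.6 42 0 -10 1; 6.1 45.6 0 -10.6 1"

```text
time_s: 8.9
position: [0.5594, 0.1227, 0.3739]
tool_rot: [[-0.998, -0.055, -0.003], [-0.055, 0.998, 0.0], [0.003, 0.0, -1.0]]
ft_force: [-0.2, -0.5, 0.2]
grip_width: 0.0853
gripper_force: 0.0
```

Emit:
move_arm:
  series: "-6 0 0 0 1; -12 0 0 0 1; -18 0 0 0 1; -24 0 0 0 1; -30 0 0 0 1; -36 0 0 0 1; -40 0 0 0 1; -40 0 0 0 1"

```text
time_s: 9.9
position: [0.7754, 0.1172, 0.2959]
tool_rot: [[-0.998, -0.052, 0.037], [-0.052, 0.999, 0.005], [-0.037, 0.004, -0.999]]
ft_force: [-0.1, 0.5, -0.4]
grip_width: 0.085
gripper_force: 0.0
```

Run:
```python
from h import *
s=observe();print(s['position'],s['q'],s['tool_rot'].round(3))
```

```text
[0.77539791 0.11715834 0.29593656] [ -0.13129955  49.34084416  12.74565391   0.35464846 115.80332979
 -92.96162176] [[-0.998 -0.052  0.037]
 [-0.052  0.999  0.005]
 [-0.037  0.004 -0.999]]
```

Emit:
move_arm:
  series: "-6 0 0 0 1; -12 0 0 0 1; -18 0 0 0 1; -24 0 0 0 1; -30 0 0 0 1; -36 0 0 0 1; -42 0 0 0 1; -48 0 0 0 1"

```text
time_s: 10.9
position: [0.8319, 0.1024, 0.2036]
tool_rot: [[-0.996, -0.052, 0.076], [-0.052, 0.999, 0.01], [-0.076, 0.006, -0.997]]
ft_force: [-0.1, 0.1, 0.1]
grip_width: 0.0852
gripper_force: 0.0
```

Run:
```python
from h import *
s=observe();print(s['position'],s['q'],s['tool_rot'].round(3))
```

```text
[0.83192992 0.10240518 0.20358799] [ -1.25378723  56.09531476  12.73483085   0.71703501 106.84928668
 -94.01313955] [[-0.996 -0.052  0.076]
 [-0.052  0.999  0.01 ]
 [-0.076  0.006 -0.997]]
```

Emit:
move_arm:
  series: "4.7 -2.2 -3 0 1; 9.4 -4.5 -6 0 1; 14 -6.7 -9 0 1; 18.7 -9 -12 0 1; 23.4 -11.2 -15 0 1; 28 -13.4 -18 0 1; 32.7 -15.7 -20.5 0 1; 37.4 -17.9 -23 0 1"

```text
time_s: 11.9
position: [0.4497, -0.0986, 0.4048]
tool_rot: [[-0.996, -0.053, 0.076], [-0.052, 0.999, 0.01], [-0.077, 0.006, -0.997]]
ft_force: [-0.5, -1.0, 0.9]
grip_width: 0.0853
gripper_force: 0.0
```

Emit:
move_arm:
  series: "4.2 -4.5 -0.3 2 1; 8.5 -9 -0.7 4 1; 12.7 -13.6 -1 6 1; 17 -18.1 -1.4 8 1; 21.2 -22.7 -1.7 10 1; 25.4 -27.2 -2.1 12 1; 29.7 -31.8 -2.4 14 1; 33.9 -36.3 -2.8 16 1"

```text
time_s: 12.9
position: [0.1346, -0.4799, 0.4046]
tool_rot: [[-0.969, 0.234, 0.074], [0.236, 0.972, 0.01], [-0.07, 0.027, -0.997]]
ft_force: [1.2, 0.1, 0.3]
grip_width: 0.0854
gripper_force: 0.0
```

Run:
```python
from h import *
s=observe();print(s['position'],s['q'],s['tool_rot'].round(3))
```

```text
[ 0.13460488 -0.47989457  0.40464546] [ -90.23825363   12.50741358   60.03719119    4.47217465  107.96835205
 -165.26671955] [[-0.969  0.234  0.074]
 [ 0.236  0.972  0.01 ]
 [-0.07   0.027 -0.997]]
```

Emit:
move_arm:
  series: "0 0 0 -8 1; 0 0 0 -16 1; 0 0 0 -24 1; 0 0 0 -32 1"

```text
time_s: 13.4
position: [0.2697, -0.4449, 0.4152]
tool_rot: [[-0.997, -0.052, 0.049], [-0.051, 0.999, 0.004], [-0.049, 0.001, -0.999]]
ft_force: [0.1, 0.1, 0.3]
grip_width: 0.0852
gripper_force: 0.0
```

Run:
```python
from h import *
s=observe();print(s['position'],s['q'],s['tool_rot'].round(3))
```

```text
[ 0.26970136 -0.4449251   0.41523881] [ -73.24031127   14.68692575   55.3789537     2.93591148  109.3040373
 -165.20972046] [[-0.997 -0.052  0.049]
 [-0.051  0.999  0.004]
 [-0.049  0.001 -0.999]]
```

Emit:
move_arm:
  series: "-3.9 4.1 1.4 0 1; -7.8 8.1 2.9 0 1; -11.7 12.2 4.3 0 1; -15.6 16.2 5.8 0 1; -19.6 20.3 7.2 0 1; -23.5 24.3 8.7 0 1; -27.4 28.4 10.1 0 1"

```text
time_s: 14.28
position: [0.5341, -0.146, 0.3282]
tool_rot: [[-0.998, -0.05, 0.05], [-0.049, 0.999, 0.004], [-0.05, 0.001, -0.999]]
ft_force: [-0.0, -1.4, 0.2]
grip_width: 0.0855
gripper_force: 0.0
```

Emit:
move_arm:
  series: "-3.9 4.1 1.4 0 1; -7.8 8.1 2.9 0 1; -11.7 12.2 4.3 0 1; -15.6 16.2 5.8 0 1; -19.6 20.3 7.2 0 1; -23.5 24.3 8.7 0 1; -27.4 28.4 10.1 0 1"

```text
time_s: 15.15
position: [0.7981, 0.1514, 0.2415]
tool_rot: [[-0.998, -0.049, 0.05], [-0.049, 0.999, 0.004], [-0.05, 0.002, -0.999]]
ft_force: [1.3, -0.8, 1.3]
grip_width: 0.0854
gripper_force: 0.0
```

Emit:
move_arm:
  series: "-92 0 -36 0 1; -92 0 -36 0 1; -92 0 -36 0 1; -92 0 -36 0 1"

```text
time_s: 15.65
position: [0.8137, 0.1266, 0.2466]
tool_rot: [[-0.995, -0.049, 0.091], [-0.048, 0.999, 0.01], [-0.091, 0.006, -0.996]]
ft_force: [-0.7, 0.3, -0.5]
grip_width: 0.0855
gripper_force: 0.0
```

Run:
```python
from h import *
s=observe();print(s['position'],s['q'],s['tool_rot'].round(3))
```

```text
[0.81374454 0.12659972 0.24657356] [  0.46766471  53.03421553  12.75584943   0.57736537 108.98922211
 -92.08842764] [[-0.995 -0.049  0.091]
 [-0.048  0.999  0.01 ]
 [-0.091  0.006 -0.996]]
```

Emit:
move_arm:
  series: "-92 5 -36 0 1; -92 5 -36 0 1; -92 5 -36 0 1; -92 5 -36 0 1; -92 5 -36 0 1; -92 5 -36 0 1; -92 5 -36 0 1; -92 5 -36 0 1"

```text
time_s: 16.65
position: [0.8221, 0.1142, 0.2542]
tool_rot: [[-0.991, -0.05, 0.127], [-0.049, 0.999, 0.016], [-0.128, 0.01, -0.992]]
ft_force: [0.3, 0.3, -0.0]
grip_width: 0.0853
gripper_force: 0.0
```

Run:
```python
from h import *
s=observe();print(s['position'],s['q'],s['tool_rot'].round(3))
```

```text
[0.82207571 0.11417044 0.25418022] [ -0.53845774  52.5669496   12.73695455   1.02389725 107.39087263
 -93.01507046] [[-0.991 -0.05   0.127]
 [-0.049  0.999  0.016]
 [-0.128  0.01  -0.992]]
```

Emit:
move_arm:
  series: "-92 5 -36 0 1"

```text
time_s: 16.77
position: [0.829, 0.1133, 0.2602]
tool_rot: [[-0.985, -0.051, 0.162], [-0.048, 0.999, 0.021], [-0.163, 0.013, -0.987]]
ft_force: [0.4, -0.2, 0.1]
grip_width: 0.0853
gripper_force: 0.0
```

Emit:
move_arm:
  series: "-92 5 -36 0 1; -92 5 -36 0 1"

```text
time_s: 17.02
position: [0.8341, 0.1106, 0.2739]
tool_rot: [[-0.978, -0.051, 0.202], [-0.047, 0.999, 0.026], [-0.203, 0.016, -0.979]]
ft_force: [0.1, 0.3, -0.4]
grip_width: 0.0853
gripper_force: 0.0
```

Emit:
move_arm:
  series: "-300 15 -120 0 1; -300 15 -120 0 1"

```text
time_s: 17.27
position: [0.8375, 0.1077, 0.2896]
tool_rot: [[-0.969, -0.052, 0.24], [-0.046, 0.998, 0.031], [-0.241, 0.019, -0.97]]
ft_force: [-0.6, -0.6, -0.1]
grip_width: 0.0848
gripper_force: 0.0
```

Emit:
move_arm:
  series: "-8 0 -3 0 1; -8 0 -3 0 1"

```text
time_s: 17.52
position: [0.8431, 0.1024, 0.3022]
tool_rot: [[-0.959, -0.052, 0.279], [-0.044, 0.998, 0.035], [-0.28, 0.021, -0.96]]
ft_force: [0.1, 0.9, 0.5]
grip_width: 0.0852
gripper_force: 0.0
```

Emit:
move_arm:
  series: "-92 5 -36 10 1; -92 5 -36 0 1"

```text
time_s: 17.77
position: [0.8436, 0.101, 0.3212]
tool_rot: [[-0.948, -0.053, 0.315], [-0.042, 0.998, 0.04], [-0.317, 0.024, -0.948]]
ft_force: [-0.4, 0.1, -0.3]
grip_width: 0.0855
gripper_force: 0.0
```

Emit:
move_arm:
  series: "-8 0 -2 0 1"

```text
time_s: 17.9
position: [0.8507, 0.098, 0.3285]
tool_rot: [[-0.935, -0.054, 0.35], [-0.041, 0.998, 0.044], [-0.351, 0.027, -0.936]]
ft_force: [-0.1, 0.6, 0.6]
grip_width: 0.0855
gripper_force: 0.0
```

Emit:
move_arm:
  series: "-8 0 -2 0 1"

```text
time_s: 18.02
position: [0.8568, 0.0945, 0.3363]
tool_rot: [[-0.923, -0.052, 0.382], [-0.037, 0.998, 0.047], [-0.384, 0.03, -0.923]]
ft_force: [0.8, -0.2, 0.2]
grip_width: 0.0854
gripper_force: 0.0
```

Emit:
move_arm:
  series: "-8 0 -1 0 1"

```text
time_s: 18.15
position: [0.8654, 0.0918, 0.3412]
tool_rot: [[-0.908, -0.054, 0.416], [-0.036, 0.998, 0.051], [-0.418, 0.031, -0.908]]
ft_force: [-0.1, -0.1, 0.8]
grip_width: 0.085
gripper_force: 0.0
```

Emit:
move_arm:
  series: "-8 0 -1 0 1"

```text
time_s: 18.27
position: [0.8729, 0.0893, 0.3459]
tool_rot: [[-0.893, -0.056, 0.446], [-0.035, 0.998, 0.054], [-0.448, 0.032, -0.893]]
ft_force: [0.9, 0.1, -0.4]
grip_width: 0.0856
gripper_force: 0.0
```

Emit:
move_arm:
  series: "-8 0 0 0 1"

```text
time_s: 18.4
position: [0.883, 0.0872, 0.3481]
tool_rot: [[-0.876, -0.057, 0.479], [-0.034, 0.998, 0.057], [-0.481, 0.034, -0.876]]
ft_force: [2.1, 0.2, -0.5]
grip_width: 0.0851
gripper_force: 0.0
```

Emit:
move_arm:
  series: "-8 0 0 0 1"

```text
time_s: 18.52
position: [0.8921, 0.0852, 0.3505]
tool_rot: [[-0.859, -0.058, 0.509], [-0.032, 0.998, 0.06], [-0.511, 0.035, -0.859]]
ft_force: [0.1, -0.2, -0.2]
grip_width: 0.0855
gripper_force: 0.0
```

Emit:
move_arm:
  series: "-8 0 0 0 1"

```text
time_s: 18.65
position: [0.8999, 0.0832, 0.3558]
tool_rot: [[-0.84, -0.059, 0.539], [-0.03, 0.998, 0.063], [-0.541, 0.036, -0.84]]
ft_force: [0.6, 0.4, 0.5]
grip_width: 0.0854
gripper_force: 0.0
```

Emit:
move_arm:
  series: "-8 0 0 0 1"

```text
time_s: 18.77
position: [0.9065, 0.0812, 0.3632]
tool_rot: [[-0.82, -0.06, 0.569], [-0.028, 0.997, 0.065], [-0.571, 0.038, -0.82]]
ft_force: [-0.3, -1.1, -0.3]
grip_width: 0.0857
gripper_force: 0.0
```

Emit:
move_arm:
  series: "-8 0 0 0 1"

```text
time_s: 18.9
position: [0.912, 0.0793, 0.3722]
tool_rot: [[-0.799, -0.061, 0.598], [-0.025, 0.997, 0.067], [-0.6, 0.039, -0.799]]
ft_force: [0.7, 0.2, -0.1]
grip_width: 0.0854
gripper_force: 0.0
```

```bash
cat >> h.py <<'E'
def go(p,P=None):
    s=observe();P=s['position'] if P is None else np.array(P)
    d=np.array(p)-P;l=s['tool_rot'].T@d*100;print('to',np.round(p,3),'tool cm',l.round(1),'rows',round(np.linalg.norm(l)/6,1));return np.array(p)
E
python3 - <<'E'
from h import *
s=observe();print(s['position'],s['q'],s['tool_rot'].round(3))
R=s['tool_rot'];z=R[:,2]
p=go([.45,.09,.36])
G=np.array([.583,.089,.012+.022])
q=go(G+.019*z-.14*z,p); go(G+.019*z,q)
for c in('top','scene'):
    im=optics.get_image(c)
    for n in('offcut_center','paper_center'): print(c,n,[(np.round(r['point'],3),round(r['score'],2)) for r in spotter.mark_of(n,c)[:2]])
E
```

```text
[0.91202034 0.07925072 0.37219804] [ -4.21684058  47.4844303   12.73246397   6.42014195  83.32867353
 -95.60695026] [[-0.799 -0.061  0.598]
 [-0.025  0.997  0.067]
 [-0.6    0.039 -0.799]]
to [0.45 0.09 0.36] tool cm [ 37.6   3.8 -26.6] rows 7.7
to [0.511 0.081 0.131] tool cm [ 8.9 -2.2 21.9] rows 4.0
to [0.594 0.09  0.019] tool cm [-0.  0. 14.] rows 2.3
top offcut_center []
top paper_center [(array([ 0.605, -0.042,  0.034]), 0.58)]
scene offcut_center [(array([0.66 , 0.276, 0.014]), 0.73), (array([0.588, 0.09 , 0.025]), 0.6)]
scene paper_center [(array([ 0.602, -0.044,  0.028]), 0.52)]
```

Emit:
move_arm:
  series: "4.7 0.5 -3.3 0 1; 9.4 1 -6.6 0 1; 14.1 1.5 -10 0 1; 18.8 1.9 -13.3 0 1; 23.5 2.4 -16.6 0 1; 28.2 2.9 -20 0 1; 32.9 3.3 -23.3 0 1; 37.6 3.8 -26.6 0 1"

```text
time_s: 20.2
position: [0.4477, 0.09, 0.361]
tool_rot: [[-0.801, -0.061, 0.596], [-0.026, 0.997, 0.067], [-0.599, 0.038, -0.8]]
ft_force: [0.1, -0.8, 0.4]
grip_width: 0.0856
gripper_force: 0.0
```

Run:
```python
from h import *
s=observe();print(s['position'],s['q'],s['tool_rot'].round(3))
z=s['tool_rot'][:,2]
G=np.array([.577,.09,.036])
q=go(G+.019*z-.12*z); go(G+.019*z,q)
im=save('scene','a.png')
r=spotter.cut_out('offcut','scene')[0];print(r['score'])
v,u=np.nonzero(r['pixels']);print(u.min(),u.max(),v.min(),v.max())
c=im['pixels'][225:285,265:345];cv2.imwrite('pics/a_c.png',cv2.resize(np.hstack([c]),(560,420),interpolation=cv2.INTER_CUBIC))
```

```text
[0.44769746 0.08999678 0.36096152] [  -8.93262254   -7.88269696   96.601784     11.06197324   55.91824556
 -104.98951577] [[-0.801 -0.061  0.596]
 [-0.026  0.997  0.067]
 [-0.599  0.038 -0.8  ]]
to [0.517 0.083 0.117] tool cm [ 9.1 -2.  23.6] rows 4.2
to [0.588 0.091 0.021] tool cm [ 0.  0. 12.] rows 2.0
0.71
286 308 241 264
```

View pics/a_c.png

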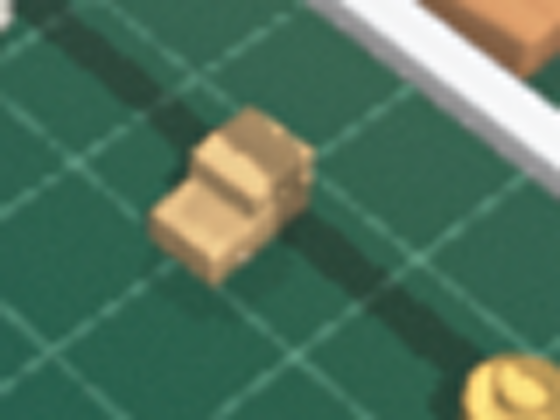

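Emit:
move_arm:
  series: "2 -0.4 5 0 1; 4 -0.9 10 0 1; 6 -1.3 15 0 1; 8 -1.8 20 0 1; 9.1 -2 23.6 0 1; 9.1 -2 27 0 1; 9.1 -2 31 0 1; 9.1 -2 33 0 1"
  force: 30

```text
time_s: 21.3
position: [0.5791, 0.0834, 0.0467]
tool_rot: [[-0.807, -0.069, 0.586], [-0.023, 0.996, 0.085], [-0.59, 0.055, -0.806]]
ft_force: [-0.3, -0.2, 0.1]
grip_width: 0.0853
gripper_force: 0.0
```

Run:
```python
from h import *
s=observe();print(s['position'],s['ft_force'].round(1))
z=s['tool_rot'][:,2]
go(np.array([.577,.09,.036])+.019*z)
im=save('scene','b.png');t=optics.get_image('top')
a=im['pixels'][150:320,180:400];cv2.imwrite('pics/b_c.png',cv2.resize(a,(770,595),interpolation=cv2.INTER_CUBIC))
```

```text
[0.57909652 0.0833879  0.04665369] [-0.3 -0.2  0.1]
to [0.588 0.092 0.021] tool cm [0.8 0.6 2.7] rows 0.5
```

View pics/b_c.png

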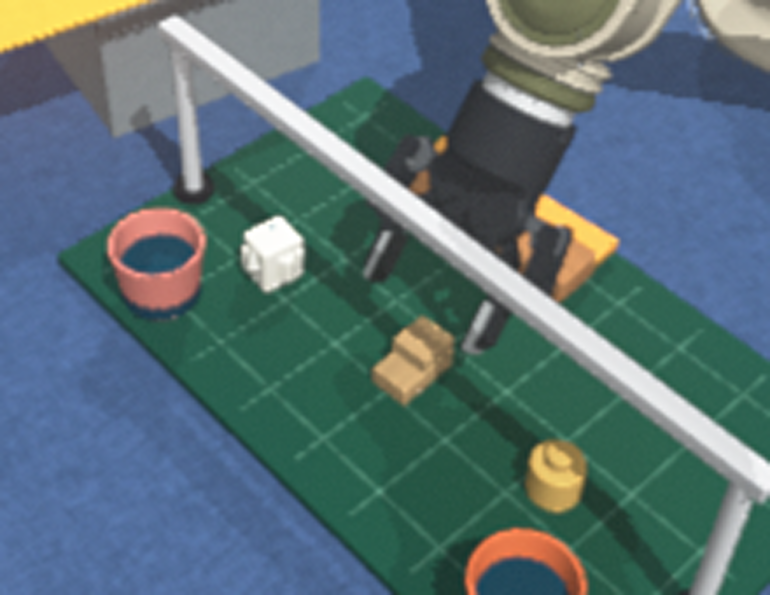

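The gripper reaches under the bar with clearance and the fingers straddle the offcut. I let it settle before closing.

Emit:
move_arm:
  series: "0 0 0 0 1; 0 0 0 0 1"

```text
time_s: 21.65
position: [0.5775, 0.0837, 0.0492]
tool_rot: [[-0.806, -0.072, 0.588], [-0.028, 0.996, 0.085], [-0.592, 0.052, -0.804]]
ft_force: [-0.7, -0.7, 0.3]
grip_width: 0.0854
gripper_force: 0.0
```

Run:
```python
from h import *
s=observe();print(s['position'],s['ft_force'].round(1),s['q'].round(1))
z=s['tool_rot'][:,2]
go(np.array([.577,.09,.036])+.019*z)
```

```text
[0.577512   0.08368569 0.04920598] [-0.7 -0.7  0.3] [  -7.6   30.4  110.3   67.7   10.  -165.2]
to [0.588 0.092 0.021] tool cm [0.8 0.6 3. ] rows 0.5
```

Emit:
move_arm:
  series: "0 0 -4 0 1; 0 0 -8 0 1; 0 0 -13 0 1; 0 0 -18 0 1; 0 0 -24 0 1; 0 0 -24 0 1"

```text
time_s: 22.4
position: [0.4357, 0.0631, 0.2458]
tool_rot: [[-0.801, -0.071, 0.594], [-0.028, 0.996, 0.082], [-0.598, 0.049, -0.8]]
ft_force: [-0.0, -0.3, -0.2]
grip_width: 0.0853
gripper_force: 0.0
```

Run:
```python
from h import *
s=observe();print(s['position'],s['tool_rot'].round(3),s['q'].round(1))
go([.32,.2,.33])
```

```text
[0.43565533 0.06311995 0.24578234] [[-0.801 -0.071  0.594]
 [-0.028  0.996  0.082]
 [-0.598  0.049 -0.8  ]] [ -15.8   -3.8  113.3   22.9   38.3 -123. ]
to [0.32 0.2  0.33] tool cm [  3.8  14.9 -12.5] rows 3.3
```

Emit:
move_arm:
  series: "1.2 5 -4 0 1; 2.4 10 -8 0 1; 3.8 14.9 -12.5 0 1; 7 14.9 -12.5 0 1; 12 14.9 -12.5 0 1"

```text
time_s: 23.02
position: [0.2552, 0.199, 0.279]
tool_rot: [[-0.805, -0.074, 0.588], [-0.028, 0.996, 0.087], [-0.592, 0.053, -0.804]]
ft_force: [-0.0, -0.4, -0.5]
grip_width: 0.086
gripper_force: 0.0
```

Run:
```python
from h import *
s=observe();print(s['position'],s['tool_rot'].round(3),s['q'].round(1))
```

```text
[0.25520796 0.19895304 0.27897928] [[-0.805 -0.074  0.588]
 [-0.028  0.996  0.087]
 [-0.592  0.053 -0.804]] [ 24.6 -17.7 116.5 -13.2  46.5 -62.6]
```

Run:
```python
from h import *
go([.43,.17,.08])
```

```text
to [0.43 0.17 0.08] tool cm [-2.2 -5.2 26. ] rows 4.4
```

Emit:
move_arm:
  series: "-0.5 -1.2 6 0 1; -1 -2.4 12 0 1; -1.5 -3.6 18 0 1; -2.2 -5.2 23.5 0 1; -2.2 -5.2 26 0 1; -2.2 -5.2 26 0 1"

```text
time_s: 23.78
position: [0.4385, 0.1697, 0.1104]
tool_rot: [[-0.83, -0.071, 0.553], [-0.03, 0.996, 0.084], [-0.556, 0.053, -0.829]]
ft_force: [-0.8, 0.6, -1.3]
grip_width: 0.0852
gripper_force: 0.0
```

Run:
```python
from h import *
s=observe();print(s['position'],s['tool_rot'].round(3),s['q'].round(1))
```

```text
[0.43851279 0.16972092 0.11038182] [[-0.83  -0.071  0.553]
 [-0.03   0.996  0.084]
 [-0.556  0.053 -0.829]] [  5.8  15.2 121.    9.2  10.  -96. ]
```

Emit:
move_arm:
  series: "3.5 -0.3 5 0 1"

```text
time_s: 23.9
position: [0.4474, 0.1726, 0.0868]
tool_rot: [[-0.854, -0.074, 0.515], [-0.035, 0.996, 0.085], [-0.519, 0.054, -0.853]]
ft_force: [-0.6, 0.4, 0.2]
grip_width: 0.0853
gripper_force: 0.0
```

Emit:
move_arm:
  series: "3.5 -0.3 5 0 1"

```text
time_s: 24.02
position: [0.4577, 0.1759, 0.0593]
tool_rot: [[-0.877, -0.074, 0.474], [-0.039, 0.996, 0.084], [-0.478, 0.055, -0.876]]
ft_force: [0.2, 0.5, 1.2]
grip_width: 0.0854
gripper_force: 0.0
```

Run:
```python
from h import *
s=observe();print(s['position'],s['tool_rot'].round(3),s['q'].round(1))
```

```text
[0.45771899 0.17592933 0.05931219] [[-0.877 -0.074  0.474]
 [-0.039  0.996  0.084]
 [-0.478  0.055 -0.876]] [  6.2  23.3 118.2  10.7  10.  -97.4]
```

Run:
```python
from h import *
s=observe();z=s['tool_rot'][:,2]
a=go(s['position']-.1*z)
F=np.array([.577,.09,.036])+.019*z
b=go(F-.12*z);go(F)
```

```text
to [0.41  0.168 0.147] tool cm [ -0.  -0. -10.] rows 1.7
to [0.529 0.082 0.125] tool cm [-9.  -9.6 -3.1] rows 2.3
to [0.586 0.092 0.019] tool cm [-9.  -9.6  8.9] rows 2.6
```

Emit:
move_arm:
  series: "0 0 -5 0 1; 0 -1 -10 0 1; -3 -4 -8 0 1; -6.5 -7 -5.5 0 1; -9 -9.6 -3.1 0 1; -9 -9.6 1 0 1; -9 -9.6 5 0 1; -9 -9.6 7 0 1"

```text
time_s: 25.02
position: [0.5767, 0.0897, 0.0343]
tool_rot: [[-0.878, -0.073, 0.473], [-0.038, 0.996, 0.083], [-0.477, 0.055, -0.877]]
ft_force: [0.5, -0.3, 0.9]
grip_width: 0.0852
gripper_force: 0.0
```

Emit:
move_arm:
  series: "0 0 0 0 1"

```text
time_s: 25.15
position: [0.5765, 0.0898, 0.035]
tool_rot: [[-0.878, -0.074, 0.472], [-0.038, 0.996, 0.084], [-0.477, 0.055, -0.877]]
ft_force: [-0.1, 0.0, 0.7]
grip_width: 0.0853
gripper_force: 0.0
```

Run:
```python
from h import *
s=observe();print(s['position'],s['tool_rot'].round(3),s['q'].round(1),s['ft_force'].round(1))
z=s['tool_rot'][:,2]
go(np.array([.577,.09,.036])+.019*z)
```

```text
[0.57649238 0.08979281 0.03498791] [[-0.878 -0.074  0.472]
 [-0.038  0.996  0.084]
 [-0.477  0.055 -0.877]] [  -6.3   31.5  105.5   27.3   17.1 -124.1] [-0.1  0.   0.7]
to [0.586 0.092 0.019] tool cm [-0.1  0.   1.8] rows 0.3
```

Now the pose holds, with q5 at 17°. I go in the rest of the way and grip.

Emit:
move_arm:
  series: "0 0 1 0 1; 0 0 1.8 0 1; 0 0 1.8 0 -0.9; 0 0 1.8 0 -0.9; 0 0 1.8 0 -0.9; 0 0 1.8 0 -0.9; 0 0 1.8 0 -0.9"
  force: 40

```text
time_s: 26.02
position: [0.5864, 0.0905, 0.0207]
tool_rot: [[-0.877, -0.073, 0.476], [-0.037, 0.996, 0.083], [-0.48, 0.055, -0.876]]
ft_force: [-1.7, -0.2, 5.9]
grip_width: 0.0297
gripper_force: 39.0
```

Run:
```python
from h import *
s=observe();z=s['tool_rot'][:,2]
p=s['position']-.25*z;print(p)
q=go([.45,-.33,.24],p);go([.475,-.33,.155],q)
```

```text
[0.46749661 0.0697631  0.23963432]
to [ 0.45 -0.33  0.24] tool cm [  3.  -39.7  -4.2] rows 6.7
to [ 0.475 -0.33   0.155] tool cm [ 1.9 -0.6  8.6] rows 1.5
```

Emit:
move_arm:
  series: "0 0 -3 0 -0.9; 0 0 -8 0 -0.9; 0 0 -13 0 -0.9; 0 0 -19 0 -0.9; 0 0 -25 0 -0.9; 0 0 -25 0 -0.9"

```text
time_s: 26.78
position: [0.4673, 0.0696, 0.2432]
tool_rot: [[-0.873, -0.073, 0.481], [-0.038, 0.996, 0.082], [-0.485, 0.053, -0.873]]
ft_force: [0.1, 0.1, -0.2]
grip_width: 0.0295
gripper_force: 39.0
```

Emit:
move_arm:
  series: "0.5 -5.8 -1 5 -0.9; 0.9 -11.6 -2 10 -0.9; 1.3 -17.4 -3 15 -0.9; 1.7 -23.2 -4 20 -0.9; 2.2 -29 -4.2 25 -0.9; 2.6 -34.5 -4.2 30 -0.9; 3 -39.7 -4.2 30 -0.9; 3 -39.7 -4.2 30 -0.9"

```text
time_s: 27.78
position: [0.4497, -0.3333, 0.2371]
tool_rot: [[-0.795, 0.379, 0.473], [0.469, 0.879, 0.084], [-0.384, 0.289, -0.877]]
ft_force: [-0.1, -0.1, -0.1]
grip_width: 0.0297
gripper_force: 39.0
```

Run:
```python
from h import *
s=observe();print(s['position'],s['tool_rot'].round(3),s['q'].round(1))
go([.475,-.33,.155])
im=save('scene','c.png');cv2.imwrite('pics/c_c.png',cv2.resize(im['pixels'][60:250,130:330],(600,570),interpolation=cv2.INTER_CUBIC))
```

```text
[ 0.44970191 -0.33331655  0.23707489] [[-0.795  0.379  0.473]
 [ 0.469  0.879  0.084]
 [-0.384  0.289 -0.877]] [ -61.3   16.4   87.1   29.2   69.2 -133.3]
to [ 0.475 -0.33   0.155] tool cm [ 1.3 -1.1  8.4] rows 1.4
```

View pics/c_c.png

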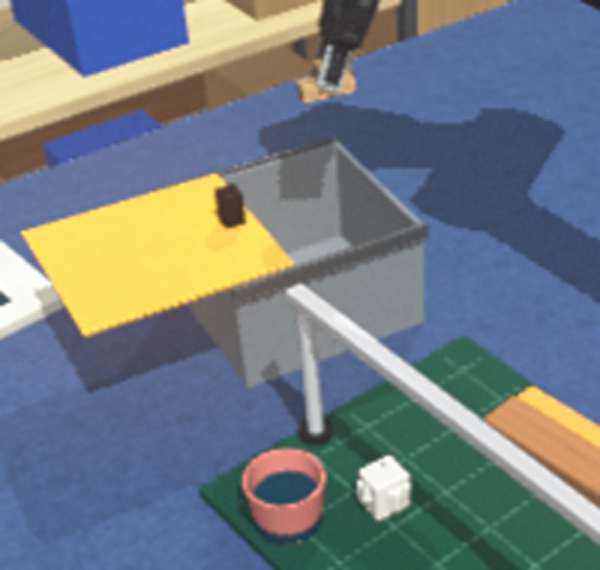

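Emit:
move_arm:
  series: "0.7 -0.5 4.5 0 -0.9; 1.3 -1.1 8.4 0 -0.9; 1.3 -1.1 8.4 0 -0.9; 1.3 -1.1 8.4 0 1; 1.3 -1.1 8.4 0 1; 1.3 -1.1 8.4 0 1; 1.3 -1.1 4 0 1; 0 0 -3 0 1"

```text
time_s: 28.82
position: [0.4373, -0.332, 0.2571]
tool_rot: [[-0.796, 0.377, 0.473], [0.467, 0.88, 0.086], [-0.384, 0.289, -0.877]]
ft_force: [0.5, 0.0, 0.6]
grip_width: 0.0853
gripper_force: 0.0
```

Run:
```python
from h import *
s=observe();print(s['position'],s['tool_rot'].round(3),s['grip_width'])
for c in('top','scene'):
    im=save(c,'d_%s.png'%c)
    for n in('offcut_center','paper_center'): print(c,n,[(np.round(r['point'],3),round(r['score'],2)) for r in spotter.mark_of(n,c)[:2]])
R=s['tool_rot']
a=np.radians(-30);R2=R@np.array([[np.cos(a),-np.sin(a),0],[np.sin(a),np.cos(a),0],[0,0,1]]);print(R2.round(3))
z=R[:,2]
G=np.array([.600,-.043,.037]);F=G+.019*z
p=go([.46,-.07,.24]);p=go(F-.13*z);go(F,p)
```

```text
[ 0.43733135 -0.33203179  0.2571225 ] [[-0.796  0.377  0.473]
 [ 0.467  0.88   0.086]
 [-0.384  0.289 -0.877]] 0.08534359983415586
top offcut_center [(array([ 0.471, -0.335,  0.015]), 0.79), (array([0.589, 0.091, 0.009]), 0.38)]
top paper_center [(array([ 0.605, -0.043,  0.036]), 0.54)]
scene offcut_center []
scene paper_center [(array([ 0.603, -0.044,  0.029]), 0.71), (array([0.578, 0.215, 0.013]), 0.64)]
[[-0.878 -0.072  0.473]
 [-0.036  0.996  0.086]
 [-0.477  0.058 -0.877]]
to [ 0.46 -0.07  0.24] tool cm [11.1 23.4  4.6] rows 4.4
to [ 0.547 -0.052  0.134] tool cm [ 9.  25.2 18.2] rows 5.4
to [ 0.609 -0.041  0.02 ] tool cm [ 0.  0. 13.] rows 2.2
```

Emit:
move_arm:
  series: "2.2 4.7 0.9 -6 1; 4.4 9.4 1.8 -12 1; 6.6 14 2.7 -18 1; 8.9 18.7 3.6 -24 1; 11.1 23.4 4.6 -30 1; 10.3 24.2 10 -30 1; 9.2 25.1 15 -30 1; 9.2 25.1 18 -30 1"

```text
time_s: 30.12
position: [0.5455, -0.0521, 0.1326]
tool_rot: [[-0.879, -0.074, 0.472], [-0.038, 0.996, 0.085], [-0.476, 0.057, -0.878]]
ft_force: [0.2, -0.3, 0.1]
grip_width: 0.0853
gripper_force: 0.0
```

Emit:
move_arm:
  series: "0 0 0 0 1"

```text
time_s: 30.25
position: [0.5442, -0.0523, 0.1328]
tool_rot: [[-0.88, -0.074, 0.47], [-0.037, 0.996, 0.086], [-0.474, 0.058, -0.879]]
ft_force: [-0.8, -0.4, 0.8]
grip_width: 0.0855
gripper_force: 0.0
```

Run:
```python
from h import *
s=observe();print(s['position'],s['tool_rot'].round(3),s['q'].round(1))
z=s['tool_rot'][:,2];go(np.array([.598,-.043,.037])+.019*z)
```

```text
[ 0.5441955  -0.05233746  0.13278666] [[-0.88  -0.074  0.47 ]
 [-0.037  0.996  0.086]
 [-0.474  0.058 -0.879]] [ -25.9   19.2  104.1   28.3   36.5 -139.2]
to [ 0.607 -0.041  0.02 ] tool cm [-0.2 -0.  12.9] rows 2.2
```

Emit:
move_arm:
  series: "-0.1 0 3 0 1; -0.2 0 6 0 1; -0.2 0 8.5 0 1; -0.2 0 10.5 0 1; -0.2 0 10.5 0 1"
  force: 25

```text
time_s: 30.88
position: [0.5961, -0.0445, 0.0444]
tool_rot: [[-0.878, -0.073, 0.474], [-0.037, 0.996, 0.084], [-0.478, 0.056, -0.877]]
ft_force: [-0.1, 0.0, -0.0]
grip_width: 0.0853
gripper_force: 0.0
```

Run:
```python
from h import *
s=observe();print(s['position'],s['ft_force'].round(1),s['q'].round(1))
z=s['tool_rot'][:,2];go(np.array([.598,-.043,.037])+.019*z)
im=save('scene','e.png');cv2.imwrite('pics/e_c.png',cv2.resize(im['pixels'][150:280,180:350],(680,520),interpolation=cv2.INTER_CUBIC))
```

```text
[ 0.59612471 -0.04454326  0.04440146] [-0.1  0.  -0. ] [ -22.2   31.7  102.1   36.1   25.8 -145.5]
to [ 0.607 -0.041  0.02 ] tool cm [0.2 0.1 2.7] rows 0.4
```

View pics/e_c.png

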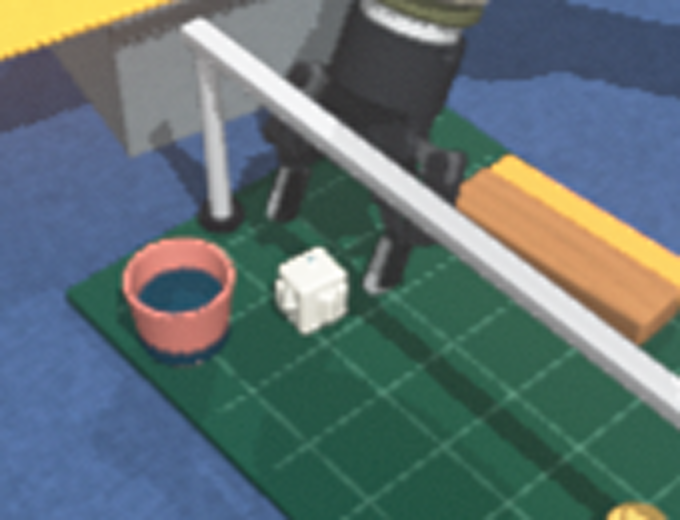

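The fingers straddle the ball (crop (313,290)), there is no contact with the bar, and the tub is clear. I go in and grip.

Emit:
move_arm:
  series: "0.1 0.1 1.3 0 1; 0.2 0.1 2.6 0 1; 0.2 0.1 2.6 0 1; 0.2 0.1 2.6 0 -0.9; 0.2 0.1 2.6 0 -0.9; 0.2 0.1 2.6 0 -0.9; 0.2 0.1 2.6 0 -0.9; 0.2 0.1 2.6 0 -0.9"
  force: 25

```text
time_s: 31.92
position: [0.6072, -0.0416, 0.0215]
tool_rot: [[-0.877, -0.073, 0.476], [-0.038, 0.996, 0.083], [-0.48, 0.055, -0.876]]
ft_force: [-1.9, 0.7, 6.2]
grip_width: 0.0468
gripper_force: 24.7
```

Emit:
move_arm:
  series: "0 0 -2 0 -0.9; 0 0 -6 0 -0.9; 0 0 -11 0 -0.9; 0 0 -16 0 -0.9; 0 0 -21 0 -0.9; 0 0 -26 0 -0.9; 0 0 -26 0 -0.9"

```text
time_s: 32.8
position: [0.4834, -0.0638, 0.2519]
tool_rot: [[-0.874, -0.072, 0.48], [-0.038, 0.996, 0.08], [-0.484, 0.051, -0.874]]
ft_force: [1.2, 0.0, -1.2]
grip_width: 0.0465
gripper_force: 25.5
```

Run:
```python
from h import *
s=observe();print(s['position'],s['grip_width'],s['gripper_force'],s['q'].round(1))
p=go([.45,-.33,.25]);go([.475,-.33,.16])
save('scene','f.png');print([(np.round(r['point'],3),round(r['score'],2)) for r in spotter.mark_of('paper_center','scene')[:2]])
```

```text
[ 0.48340419 -0.06375441  0.25188276] 0.04645083327935363 25.47680373536423 [ -31.7    4.   100.8   23.1   54.8 -135.1]
to [ 0.45 -0.33  0.25] tool cm [  4.  -26.3  -3.6] rows 4.5
to [ 0.475 -0.33   0.16 ] tool cm [  6.2 -26.9   5.5] rows 4.7
[(array([ 0.48 , -0.063,  0.256]), 0.69)]
```

Emit:
move_arm:
  series: "0.8 -5.3 -0.7 6 -0.9; 1.6 -10.6 -1.4 12 -0.9; 2.4 -15.8 -2.2 18 -0.9; 3.2 -21 -2.9 24 -0.9; 4 -26.3 -3.6 30 -0.9; 5.1 -26.6 1 30 -0.9; 6.2 -26.9 5.5 30 -0.9; 6.2 -26.9 5.5 30 -0.9"

```text
time_s: 33.9
position: [0.4744, -0.327, 0.1517]
tool_rot: [[-0.798, 0.376, 0.47], [0.468, 0.879, 0.091], [-0.379, 0.292, -0.878]]
ft_force: [0.6, 0.2, 1.7]
grip_width: 0.0467
gripper_force: 25.6
```

Emit:
move_arm:
  series: "0 0 0 0 -0.9; 0 0 0 0 1; 0 0 0 0 1; 0 0 0 0 1; 0 0 -5 0 1; 0 0 -10 0 1; 0 0 -15 0 1"

```text
time_s: 34.78
position: [0.4027, -0.3412, 0.289]
tool_rot: [[-0.796, 0.376, 0.475], [0.465, 0.881, 0.083], [-0.387, 0.287, -0.876]]
ft_force: [0.3, -0.5, 0.1]
grip_width: 0.0853
gripper_force: 0.0
```

Run:
```python
from h import *
s=observe();print(s['position'],s['grip_width'],s['q'].round(1),s['tool_rot'].round(3))
for c in('top','scene'):
    im=save(c,'g_%s.png'%c)
    for n in('offcut_center','paper_center','cover_knob'): print(c,n,[(np.round(r['point'],3),round(r['score'],2)) for r in spotter.mark_of(n,c)[:2]])
cv2.imwrite('pics/g_c.png',np.vstack([cv2.resize(cv2.imread('pics/g_top.png')[170:300,355:470],(265,300)),cv2.resize(cv2.imread('pics/g_scene.png')[80:190,130:280],(265,194))]))
```

```text
[ 0.40273862 -0.34115184  0.28895969] 0.08531744608752724 [ -67.1   11.4   85.1   28.7   78.1 -135.2] [[-0.796  0.376  0.475]
 [ 0.465  0.881  0.083]
 [-0.387  0.287 -0.876]]
top offcut_center [(array([ 0.472, -0.338,  0.014]), 0.72), (array([0.448, 0.025, 0.01 ]), 0.65)]
top paper_center [(array([ 0.488, -0.288,  0.029]), 0.83)]
top cover_knob [(array([ 0.565, -0.342,  0.151]), 0.84)]
scene offcut_center [(array([ 0.559, -0.342,  0.155]), 0.39), (array([0.576, 0.216, 0.011]), 0.16)]
scene paper_center []
scene cover_knob [(array([ 0.561, -0.344,  0.15 ]), 0.92)]
```

View pics/g_c.png

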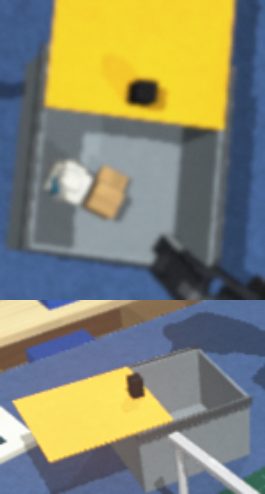

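Run:
```python
from h import *
s=observe();z=s['tool_rot'][:,2]
F=np.array([.562,-.342,.155])+.019*z
go(F-.1*z);go(F-.03*z)
```

```text
to [ 0.524 -0.349  0.226] tool cm [-7.6  2.  10.9] rows 2.2
to [ 0.557 -0.343  0.165] tool cm [-7.6  2.  17.9] rows 3.3
```

Emit:
move_arm:
  series: "-2.6 0.7 3.6 -6 1; -5.2 1.4 7.2 -11 1; -7.6 2 10.9 -16 1; -7.6 2 15 -16 1; -7.6 2 17.9 -16 1; -7.6 2 17.9 -16 1"
  force: 40

```text
time_s: 35.92
position: [0.5567, -0.3426, 0.1628]
tool_rot: [[-0.871, 0.141, 0.471], [0.205, 0.975, 0.088], [-0.447, 0.173, -0.877]]
ft_force: [0.5, -0.5, 0.9]
grip_width: 0.0853
gripper_force: 0.0
```

Run:
```python
from h import *
s=observe();print(s['position'],s['tool_rot'].round(3),s['ft_force'].round(1),s['q'].round(1))
z=s['tool_rot'][:,2]
F=go(np.array([.562,-.342,.155])+.019*z);go(F+np.array([-.991,.132,0])*.145,F)
```

```text
[ 0.55673626 -0.34264186  0.1627817 ] [[-0.871  0.141  0.471]
 [ 0.205  0.975  0.088]
 [-0.447  0.173 -0.877]] [ 0.5 -0.5  0.9] [ -51.9   28.7   80.4   29.4   60.2 -143.8]
to [ 0.571 -0.34   0.138] tool cm [-0.1  0.   2.8] rows 0.5
to [ 0.427 -0.321  0.138] tool cm [12.9 -0.2 -6.6] rows 2.4
```

Emit:
move_arm:
  series: "0 0 1.5 0 1; -0.1 0 2.8 0 1; -0.1 0 2.8 0 -0.9; -0.1 0 2.8 0 -0.9; -0.1 0 2.8 0 -0.9; -0.1 0 2.8 0 -0.9; -0.1 0 2.8 0 -0.9; -0.1 0 2.8 0 -0.9"
  force: 40

```text
time_s: 36.92
position: [0.571, -0.3411, 0.1424]
tool_rot: [[-0.869, 0.14, 0.475], [0.204, 0.975, 0.084], [-0.452, 0.17, -0.876]]
ft_force: [0.1, 4.9, 5.2]
grip_width: 0.0237
gripper_force: 38.4
```

Emit:
move_arm:
  series: "2.1 0 -1.1 0 -0.9; 4.2 -0.1 -2.2 0 -0.9; 6.3 -0.1 -3.2 0 -0.9; 8.4 -0.1 -4.3 0 -0.9; 10.5 -0.2 -5.4 0 -0.9; 12 -0.2 -6.1 0 -0.9; 12.6 -0.2 -6.5 0 -0.9; 12.6 -0.2 -6.5 0 -0.9"

```text
time_s: 37.92
position: [0.432, -0.3228, 0.1428]
tool_rot: [[-0.866, 0.141, 0.479], [0.205, 0.975, 0.084], [-0.455, 0.171, -0.874]]
ft_force: [16.2, 7.3, 3.0]
grip_width: 0.0231
gripper_force: 44.1
```

Run:
```python
from h import *
s=observe();print(s['position'],s['ft_force'].round(1),s['grip_width'],s['gripper_force'])
for c in('top','scene'):
    im=save(c,'i_%s.png'%c)
    print(c,[(np.round(r['point'],3),round(r['score'],2)) for r in spotter.mark_of('cover_knob',c)[:2]])
```

```text
[ 0.43199    -0.32280643  0.14278823] [16.2  7.3  3. ] 0.02312923062440739 44.07103742938489
top [(array([ 0.423, -0.324,  0.148]), 0.87)]
scene [(array([ 0.423, -0.323,  0.15 ]), 0.78)]
```

Emit:
move_arm:
  series: "0 0 0 0 1; 0 0 0 0 1; 0 0 0 0 1; 0 0 0 0 1; 0 0 -3 0 1; 0 0 -8 0 1; 0 0 -13 0 1; 0 0 -18 0 1"

```text
time_s: 39.12
position: [0.3438, -0.3384, 0.3004]
tool_rot: [[-0.869, 0.142, 0.474], [0.205, 0.975, 0.083], [-0.451, 0.169, -0.876]]
ft_force: [0.4, -1.2, -0.5]
grip_width: 0.0856
gripper_force: 0.0
```

Emit:
move_arm:
  series: "0 0 0 0 1; 0 0 0 0 1"

```text
time_s: 39.38
position: [0.3447, -0.3383, 0.2983]
tool_rot: [[-0.869, 0.142, 0.474], [0.205, 0.975, 0.084], [-0.451, 0.171, -0.876]]
ft_force: [-0.9, 0.3, -0.2]
grip_width: 0.0857
gripper_force: 0.0
```

Run:
```python
from h import *
s=observe();print(s['time_s'],s['position'],s['ft_force'].round(1))
for c in('top','scene'):
    im=save(c,'j_%s.png'%c)
    for n in 'cover_knob tub_orange tub_pink squeegee weight'.split(): print(c,n,[(np.round(r['point'],3),round(r['score'],2)) for r in spotter.mark_of(n,c)[:1]])
t=cv2.imread('pics/j_top.png');q=cv2.imread('pics/j_scene.png')
o=np.zeros((452,800,3),np.uint8);o[:,:400]=cv2.resize(t[170:300,355:470],(400,452),interpolation=2);o[:327,400:]=cv2.resize(q[100:190,170:280],(400,327),interpolation=2);cv2.imwrite('pics/j_c.png',o)
```

```text
39.375 [ 0.34470105 -0.33830067  0.29830791] [-0.9  0.3 -0.2]
top cover_knob [(array([ 0.426, -0.321,  0.149]), 0.73)]
top tub_orange [(array([0.661, 0.274, 0.013]), 0.57)]
top tub_pink [(array([ 0.683, -0.075,  0.012]), 0.68)]
top squeegee [(array([0.448, 0.024, 0.012]), 0.89)]
top weight [(array([0.569, 0.218, 0.012]), 0.6)]
scene cover_knob [(array([ 0.42 , -0.324,  0.153]), 0.66)]
scene tub_orange [(array([0.658, 0.276, 0.016]), 0.8)]
scene tub_pink [(array([ 0.68 , -0.081,  0.016]), 0.65)]
scene squeegee [(array([0.45 , 0.028, 0.012]), 0.81)]
scene weight [(array([0.576, 0.217, 0.011]), 0.82)]
```

View pics/j_c.png

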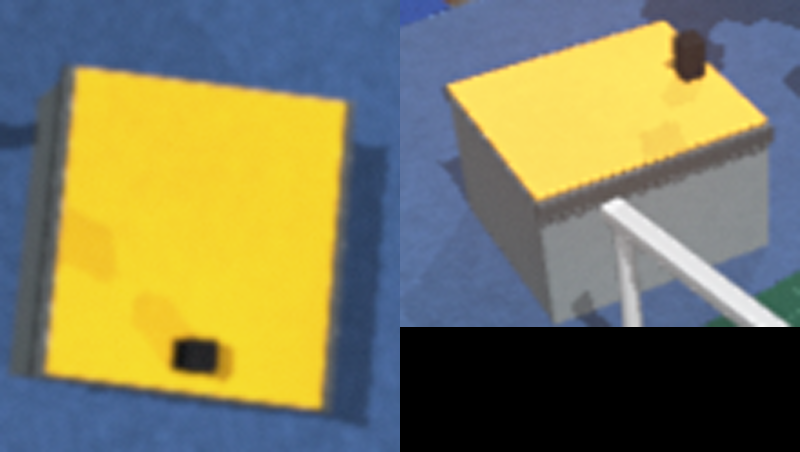

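The cover is flush with the bin, with no gap along its front edge, and the tubs, squeegee and weight have not moved. I hand the job in.

```bash
python3 -c "
from h import *
print(order.close_job())"
```

```text
the job is handed in; nothing more can be done
None
```

The paper ball and the offcut are both in the bin with the cover slid fully shut, the tubs, squeegee and weight measure where they began, and I handed the job in at about 39 s of robot time; the hand-in returned no verdict, and joint 6 twice stopped right at its range limit (it read -165.267° against -165.26°).

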